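Load a mixer shaft on the gauging board and hold it out at the pointer

ROBOT

A 7-joint arm with a two-finger parallel gripper is mounted at the origin on the work surface. World frame = base frame: x ahead of the robot, y to its left, z up, the work surface at z = 0. Lengths are in m, angles in rad, forces in N, time in s.
With the tool pointing down it reaches from about 0.4 to 0.85 m from the base axis. Payload 10.4 kg.
Tool frame: the origin (TCP) lies midway between the tips of the shut fingers; the grasp point (between the pads) lies 19 mm behind it; y points along the fingers, x is the direction in which the jaws open and shut, and the axes are right-handed (so a half turn about y gives the same grasp; the last joint's range is limited). The gripper opens to 87 mm and grips with 3 to 60 N. Pads are 19 mm wide; open, the fingers measure 117 mm over their backs; the gripper's body (75 mm by 190 mm) begins 51 mm behind the grasp point.
Start: joints at [-1.197, 0.332, -0.065, 1.46, 0.022, 1.35, -0.088], TCP at [0.242, 0.576, 0.223] pointing down, gripper open.
Joint ranges: [-2.6, 2.6], [-0.5, 2.12], [-1.47, 1.34], [0.16, 2.42], [-1.27, 4.41], [0.06, 2.06], [-2.6, 2.6]. Speed limits (rad/s): [2.22, 2.22, 2.79, 2.79, 3.14, 3.14, 3.14].

INTERFACE

Orientations are given as a unit quaternion [x, y, z, w].
In Python, from bench import r gives the robot as it stands. The module is installed in compiled form; this text tells all that it offers.
- The arm moves only by the tool arm_command, never from a script. Its argument "deltas" is one flat list of numbers, 6 for each row, row after row: the shift along the tool's x, y, z in m, then the turn, a rotation vector about the tool's x, y, z in degrees. In form: [tx, ty, tz, ax, ay, az, tx, ty, tz, ax, ay, az, ...]. A call has 1 to 8 rows; each row is the pose to reach, as a shift and turn from the pose commanded when the call began, along the tool's axes at that moment; what a row does not reach only later rows make up. A row lasts 1/8 s, in which the tool goes at most 62.5 mm and 10.7 degrees, less where a joint would pass 70% of its speed; a pose out of reach is approached as far as the arm can. A call with a gripper value outside its range is refused whole. "hand" is the opening, from 0 (shut) to 1 (fully open), set as the call begins (left out, the last holds). The fingers move at their own pace and stop on an object; "grip_force" is the grip in N (left out, the last holds). Time passes only in rows, so rows that repeat a pose let the fingers close. It gives the time, the measured TCP pose, the force and the opening at its end, in the units of the state.
- r.read_state(): the state, without advancing time (a new reading comes with each control period).
- r.camera(name): name is "scene" or "top" or "wrist"; returns a dict with "image" (420x560x3 uint8, red, green, blue), "intrinsics" (3x3 intrinsics, pixels), "world_from_camera" (4x4, takes a point from camera to world coordinates); the wrist camera has in their place "hand_eye" (4x4, takes a point from camera to tool coordinates, whose origin is the TCP and whose axes are the tool frame's). Camera axes: x right, y down, z forward; pixel columns grow to the right and rows downward; lengths in m; the calibration is good to about 2 mm. A picture is of the moment at which its call begins: read the wrist's pose just before it. There is no depth.
- r.close_job(): hands the job in, once; it reports no verdict.
Trained networks look in a picture, given as the dict that the camera call returned (one of the last four; its "shot" number tells which), for a name from the list of things; names that differ only in an ending like _2 or _b are one class to them, and where a whole thing is asked for, a point or a joint stands for the part that bears it (a point fixed in the world has none). Each returns a list of dicts, best first, with "conf" (0 to 1); they miss things now and then, are a little off and sometimes report something else, mostly with a low value. They report only what shows in the picture. A call takes as long as a camera call. They do not tell look-alikes from the thing itself.
- r.boxes_of(picture, query): "centre" ([row, column] in pixels, amid what is visible of it).
- r.regions_of(picture, query): "region" (420x560 bool, what is visible of it) and "centre" ([row, column] in pixels, amid what is visible of it).
The state is a dict: "time": time; "joint_positions": joint angles; "joint_vel": joint speeds; "joint_torque": joint torques, N m; "ee_pos": TCP position; "eef_rot": TCP orientation; "ft_force": force on the tool from outside, world axes, zero at the start; "torque": the same for the moment, N m; "width": finger opening in m.
Only numpy, scipy, OpenCV 4.12 (cv2) and the standard library are available. Lean on these libraries where they do the work, as an engineer would, in place of code of your own. Each camera call takes 0.05 s, during which the arm holds its last target.

TASK

First lay the steel shaft in the two blue V-saddles on the white board, about centred and level, and let go of it. Then slide the board straight out over the end of the grey stand, flat on the stand all the way, until its front edge is in line with the red pointer. The loaded board would tip over there, so finish still holding it, flat and still, with the gripper, and leave everything else where it is.

Things in the scene. Friction and masses are not known exactly. Their poses are not given: they have to be found in the camera images.
- board: white board 300 x 100 x 12 mm, 0.3 kg, loose on the stand, front end 20 to 70 mm out over its end. Origin: centre of the underside; x along its length to the front (outward), z up. On top: at x = -120 mm an orange grip rib, 50 (x) x 20 (y) x 45 mm tall; at x = 0 and +100 mm two blue V-saddles
- board_front (a point): middle of the board's front edge, at its top face (board x = +150 mm, z = 12 mm)
- board_grip (a point): point inside the orange grip rib on the board, 27 mm above the board's top; pinch across the board's y
- saddle_mid (a point): where the shaft's centre lies once it rests in both saddles: midway between them on the board's centre line, 29 mm above the board's top. Saddles: 16 mm thick along x, 45 mm wide, 45 degree faces, notch bottoms 18 mm and tips 35 mm above the board's top
- shaft: plain steel shaft, 16 mm diameter, 170 mm long, about 0.25 kg, with a 30 mm brass-coloured band at mid-length. Origin: its centre; x along its axis (either end may lead). It starts in the grey rack
- rack: grey fixed rack on the bench, base 150 x 70 x 10 mm, with two grey V-notches at x = -50 and +50 mm (45 mm wide, tips 45 mm above the bench) that carry the shaft along x, its axis 39 mm above the bench. Origin: centre of its underside
- stand: fixed grey painted stand, top plate 260 (x) x 160 (y) mm, top face 90 mm above the bench. Origin: centre of its underside; its x is the slide direction, the board leaves over its end at x = +130 mm
- gauge: fixed gauge with a yellow foot on the bench beside the board's path: 50 mm square base, post, and a red pointer, 8 mm wide, 120 mm above the bench reaching towards the path. Origin: centre of its underside; axes parallel to the stand's
- mark (a point): tip of the red pointer, on its centre line, 120 mm above the bench, 18 mm above the board's top; the board's front edge must stop in line with it, measured along the slide direction. It is 170 to 210 mm beyond the stand's end; axes parallel to the stand's
- beaker: glass beaker 70 mm wide, 95 mm tall on the bench; leave it
- jar: amber jar 60 mm wide, 80 mm tall on the bench; leave it
- wash_bottle: white bottle with red cap, 66 mm wide, 170 mm tall; leave it
- screwdriver: screwdriver lying on the bench; leave it
- dish: glass dish, 64 mm wide, 16 mm tall, on the bench below the board's path; leave it
Mind the look-alikes: they are no part of the job. Of the things shaped like the shaft, the steel one is meant. Several things look just like the gauge: the one meant starts nearest to the robot's base.

How it is judged:
On the way:
1. the shaft rests released in both saddles, while the board is still on the stand, at least 60 mm short of the pointer (x of shaft in the frame of board between 0.025 and 0.075 m and y of shaft in the frame of board between -0.004 and 0.004 m and z of shaft in the frame of board between 0.0373137 and 0.0453137 m and angle between the x axis of shaft and the x axis of board, either way round below 0.05 rad and angle between board's own z axis and vertical below 0.04 rad and height (world z) of board between 0.086 and 0.094 m and contact force between the fingers and shaft below 0.1 N and x of board_front in the frame of mark below -0.06 m), for 0.2 s.
At the end, for the whole second after the job is handed in: Board front within 7 mm of the pointer, flat on the stand (4 mm, 0.04 rad), straight (20 mm, 0.1 rad), still, held by the fingers (over 1 N), clear of the gauge; shaft untouched in both saddles (25 mm along, 4 mm across and in height, 0.05 rad) (x of shaft in the frame of board between 0.025 and 0.075 m and y of shaft in the frame of board between -0.004 and 0.004 m and z of shaft in the frame of board between 0.0373137 and 0.0453137 m and angle between the x axis of shaft and the x axis of board, either way round below 0.05 rad and angle between board's own z axis and vertical below 0.04 rad and height (world z) of board between 0.086 and 0.094 m and x of board_front in the frame of mark between -0.007 and 0.007 m and y of board in the frame of stand between -0.02 and 0.02 m and angle between the x axis of board and the x axis of stand, either way round below 0.1 rad and contact force between the fingers and board above 1 N and contact force between the fingers and shaft below 0.1 N and contact force between board and gauge below 0.1 N and contact force between board and stand above 0.3 N and linear speed of each of board, shaft below 0.02 m/s); the arm keeps its last pose, push and grip.
It fails at once if the board tips more than 0.12 rad (angle between board's own z axis and vertical above 0.12 rad).
It fails at once if the board is lifted more than 15 mm off the stand (height (world z) of board above 0.105 m).
It fails at once if a bystander is moved more than 30 mm (distance of any of beaker, jar, wash_bottle, screwdriver, dish from where it was at the start of the episode above 0.03 m).
It also fails if it takes over 51 s, if anything falls off the work surface, if the arm or the gripper's body presses on something with over 40 N, if the wrist force passes 120 N, or if a joint passes its speed limit or range.

## Working session

There is one attempt and no reset: what is moved stays moved. The work goes in short steps, Python scripts to look and compute and a tool call to move; the robot and the scene stay as the last step left them, time stands still between calls to the robot, and variables do not carry over. Pictures are saved under pics/ and viewed, and the job is handed in when it is done.

Besides the shell and the picture viewer there is one more tool, called after ">>>" by a JSON object that holds its "fn" and its "kwargs". arm_command: Moves the arm, as the interface text tells. Its arguments: {"type":"object","properties":{"deltas":{"type":"array","items":{"type":"number"}},"hand":{"type":"number"},"grip_force":{"type":"number"}},"required":["deltas"]}

```bash
mkdir -p pics; python3 - <<'E'
from bench import r
import cv2,numpy as np
np.set_printoptions(precision=4,suppress=True)
s=r.read_state();print({k:np.round(v,4) for k,v in s.items()})
for n in ["scene","top"]:
    p=r.camera(n);cv2.imwrite(f"pics/{n}0.png",p["image"][:,:,::-1])
    print(n,p["intrinsics"],p["world_from_camera"])
    for q in ["board","shaft","rack","stand","gauge","board_front","board_grip","saddle_mid","mark","dish"]:
        print(q,[(np.round(b["centre"],1).tolist(),round(b["conf"],2)) for b in r.boxes_of(p,q)])
E
```

```text
{'time': np.float64(0.0), 'joint_positions': array([-1.1966,  0.3329, -0.0647,  1.461 ,  0.0216,  1.3499, -0.0885]), 'joint_vel': array([-0.0009,  0.0002, -0.0014, -0.0014,  0.    , -0.0009,  0.0011]), 'joint_torque': array([  0.0001, -62.3238,   0.0247, -38.9911,  -0.0614,   0.0394,
         0.0002]), 'ee_pos': array([0.2414, 0.5761, 0.2217]), 'eef_rot': array([ 0.589 ,  0.3912, -0.3921, -0.5884]), 'ft_force': array([-0.4588, -0.3587, -0.1266]), 'torque': array([ 0.0084,  0.0367, -0.0028]), 'width': np.float64(0.0867)}
scene [[430.7566   0.     280.5334]
 [  0.     430.7566 207.9086]
 [  0.       0.       1.    ]] [[ 0.6348  0.6395 -0.4336  1.0773]
 [ 0.7727 -0.5243  0.3579 -0.5006]
 [ 0.0015 -0.5622 -0.827   1.1005]
 [ 0.      0.      0.      1.    ]]
board [([173.3, 317.9], 0.95)]
shaft [([337.3, 136.6], 0.75), ([244.9, 163.4], 0.71)]
rack [([257.1, 168.1], 0.98), ([178.8, 320.2], 0.43)]
stand [([183.9, 331.4], 0.77)]
gauge [([321.5, 282.5], 0.71), ([274.9, 285.6], 0.61)]
board_front [([176.6, 319.2], 0.86), ([183.5, 332.8], 0.73)]
board_grip [([172.6, 317.1], 0.65), ([246.5, 361.
[... 202 characters left out ...]
.7375 205.0632]
 [  0.       0.       1.    ]] [[-0.0141 -0.9885  0.1503  0.403 ]
 [-0.9997  0.0169  0.0177 -0.0585]
 [-0.02   -0.15   -0.9885  1.3177]
 [ 0.      0.      0.      1.    ]]
board [([228.1, 227.2], 0.78), ([269.9, 389.6], 0.22)]
shaft [([270.0, 392.6], 0.85), ([209.9, 457.1], 0.61), ([247.0, 229.0], 0.29)]
rack [([265.5, 386.8], 0.83)]
stand [([246.3, 224.5], 0.94)]
gauge [([141.1, 347.8], 0.87), ([178.0, 320.6], 0.79)]
board_front [([230.7, 228.9], 0.86)]
board_grip [([232.4, 227.3], 0.82), ([176.4, 319.1], 0.15)]
saddle_mid [([227.5, 228.7], 0.89), ([214.7, 305.0], 0.5)]
mark [([179.0, 321.5], 0.79), ([146.9, 343.7], 0.58)]
dish [([213.3, 305.9], 0.63), ([249.0, 226.4], 0.6)]
```

View pics/scene0.png

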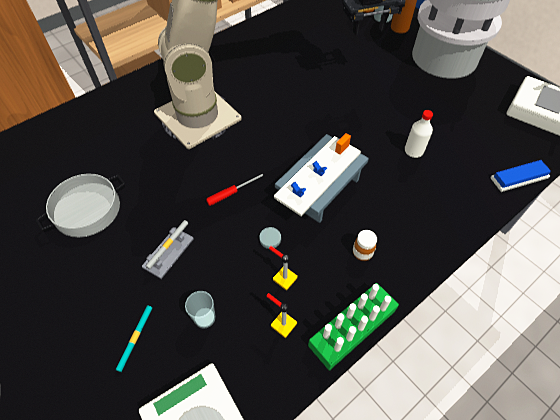

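View pics/top0.png

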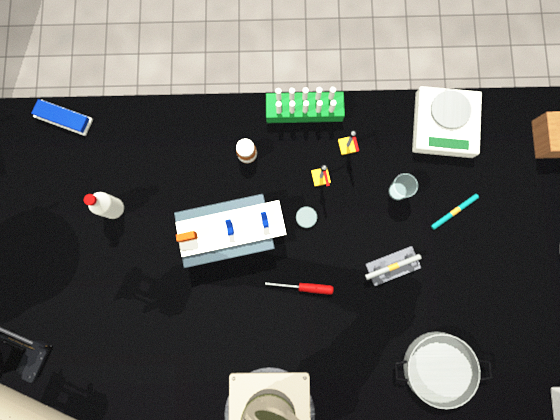

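The top view shows the board at (228,230), with its rib at the left end. The steel shaft is in the rack at (268,393). There are two gauges at (178,321) and (146,348), and the nearer to the base is (178,321). I'll zoom in to get exact features.

```bash
python3 - <<'E'
import cv2
t=cv2.imread("pics/top0.png");s=cv2.imread("pics/scene0.png")
cv2.imwrite("pics/t_a.png",cv2.resize(t[180:280,165:300],None,fx=5.8,fy=5.8,interpolation=cv2.INTER_CUBIC))
cv2.imwrite("pics/t_b.png",cv2.resize(t[120:300,290:440],None,fx=3.3,fy=3.3,interpolation=cv2.INTER_CUBIC))
cv2.imwrite("pics/s_a.png",cv2.resize(s[125:225,265:375],None,fx=6,fy=6,interpolation=cv2.INTER_CUBIC))
cv2.imwrite("pics/s_b.png",cv2.resize(s[215:345,130:310],None,fx=4.4,fy=4.4,interpolation=cv2.INTER_CUBIC))
E
```

```text
(no output)
```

View pics/t_a.png

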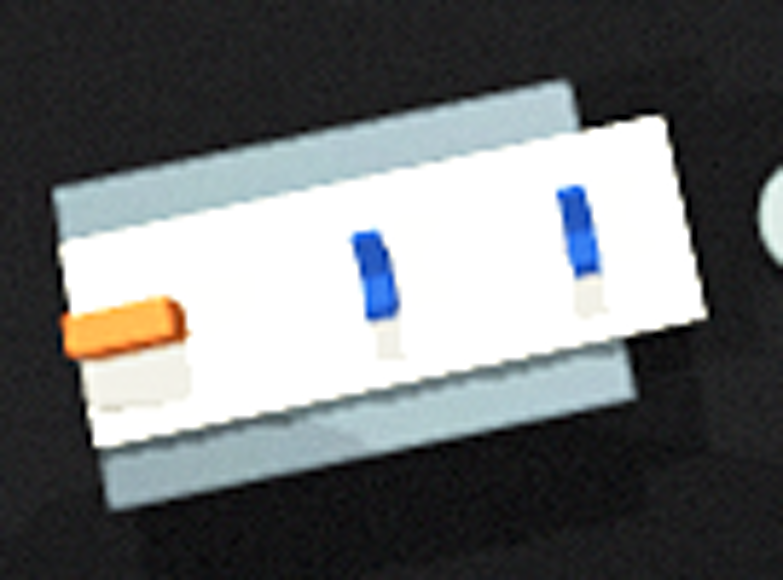

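View pics/t_b.png

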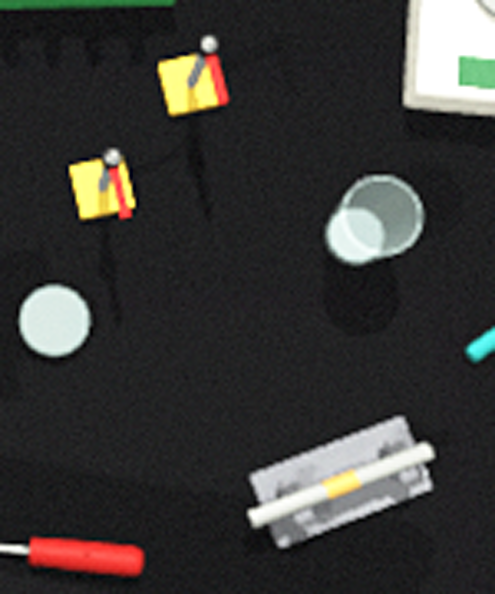

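View pics/s_a.png

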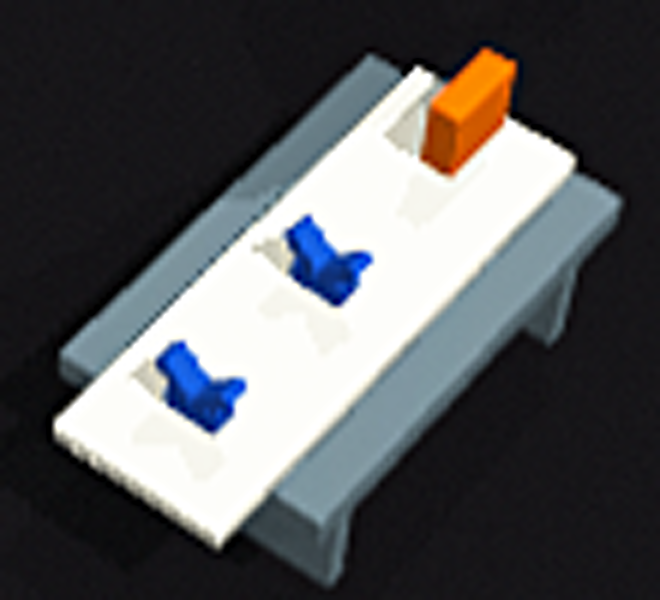

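View pics/s_b.png

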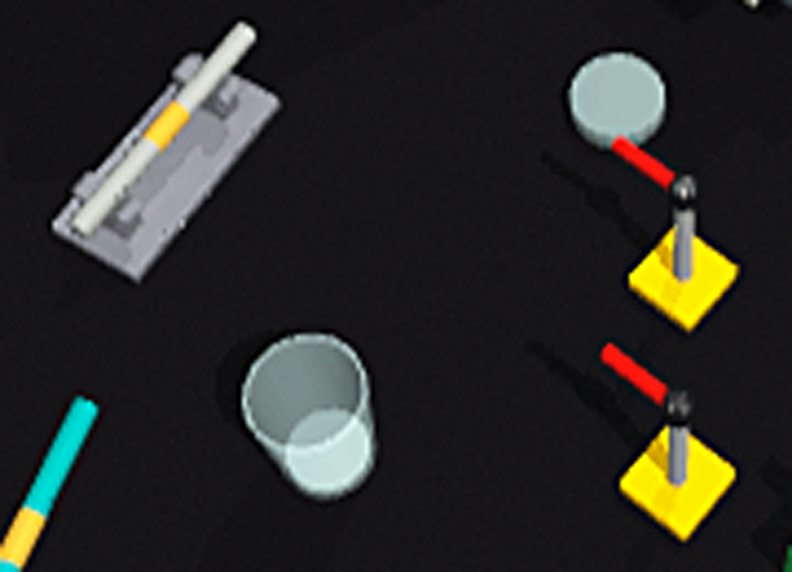

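```bash
cat > h.py <<'E'
import numpy as np
from scipy.optimize import least_squares
np.set_printoptions(precision=4,suppress=True)
C={"scene":(np.array([[430.7566,0,280.5334],[0,430.7566,207.9086],[0,0,1]]),np.array([[0.6348,0.6395,-0.4336,1.0773],[0.7727,-0.5243,0.3579,-0.5006],[0.0015,-0.5622,-0.827,1.1005],[0,0,0,1]])),
"top":(np.array([[433.7375,0,278.9674],[0,433.7375,205.0632],[0,0,1]]),np.array([[-0.0141,-0.9885,0.1503,0.403],[-0.9997,0.0169,0.0177,-0.0585],[-0.02,-0.15,-0.9885,1.3177],[0,0,0,1]]))}
def onplane(c,uv,z):
    K,T=C[c] if isinstance(c,str) else c
    d=T[:3,:3]@np.linalg.solve(K,np.array([uv[0],uv[1],1.])); o=T[:3,3]
    return o+d*(z-o[2])/d[2]
def proj(c,P):
    K,T=C[c] if isinstance(c,str) else c
    p=K@(T[:3,:3].T@(np.asarray(P)-T[:3,3])); return p[:2]/p[2]
def unz(p,f,off): return ((np.array(p)+.5)/f-.5)+np.array(off)
def tri(obs):
    return least_squares(lambda P:np.concatenate([proj(c,P)-uv for c,uv in obs]),[.5,0,.1])
E
python3 - <<'E'
from h import *
T=lambda p:unz(p,5.8,(165,180)); S=lambda p:unz(p,6,(265,125))
TB=lambda p:unz(p,3.3,(290,120)); SB=lambda p:unz(p,4.4,(130,215))
def show(n,c,pts,z):
    P=np.array([onplane(c,p,z) for p in pts]);m=P.mean(0)
    a=(P[1]-P[0])+(P[2]-P[3]); w=(P[0]-P[3])+(P[1]-P[2])
    print(n,c,"centre",m[:2],"yaw",np.degrees(np.arctan2(a[1],a[0])),"L",np.linalg.norm(a)/2,"W",np.linalg.norm(w)/2)
    return m
# order rear-far, front-far, front-near, rear-near
show("board","top",[T(p) for p in [(60,243),(663,118),(706,320),(97,447)]],.102)
show("stand","top",[T(p) for p in [(53,188),(567,80),(635,398),(112,508)]],.09)
show("board","scene",[S(p) for p in [(574,158),(218,537),(57,422),(421,68)]],.102)
show("stand","scene",[S(p) for p in [(620,205),(320,525),(62,355),(372,55)]],.09)
# shaft ends
for c,a,b,m in [("top",TB((252,517)),TB((430,453)),TB((342,486))),("scene",SB((85,227)),SB((247,33)),SB((167,127)))]:
    A=onplane(c,a,.039);B=onplane(c,b,.039);M=onplane(c,m,.041);d=B-A
    print("shaft",c,A,B,(A+B)/2,M,"len",np.linalg.norm(d),np.degrees(np.arctan2(d[1],d[0])))
for n,a,b in [("tip near",TB((126,215)),SB((617,142))),("tip far",TB((222,103)),SB((606,350)))]:
    r=tri([("top",a),("scene",b)]);print(n,onplane("top",a,.12),onplane("scene",b,.12),r.x,r.cost)
for n,u in [("rib",T((120,312))),("dish",TB((55,320)))]: print(n,onplane("top",u,.147 if n=="rib" else .016))
E
```

```text
board top centre [0.5246 0.1011] yaw -79.12010399422847 L 0.30045643042773557 W 0.10127086612332152
stand top centre [0.5209 0.1223] yaw -78.99294799758727 L 0.25957718788806367 W 0.1607006215257836
board scene centre [0.5271 0.1008] yaw -78.65730041885705 L 0.2994885599135649 W 0.0984548194962882
stand scene centre [0.5228 0.1206] yaw -78.79911734711939 L 0.25842410568553237 W 0.15900318691041423
shaft top [ 0.3842 -0.285   0.039 ] [ 0.4377 -0.4438  0.039 ] [ 0.411  -0.3644  0.039 ] [ 0.41   -0.3646  0.041 ] len 0.16760735375785699 -71.38402028956303
shaft scene [ 0.4417 -0.4408  0.039 ] [ 0.3843 -0.2865  0.039 ] [ 0.413  -0.3637  0.039 ] [ 0.4137 -0.3648  0.041 ] len 0.16462930423802338 110.40110426931781
tip near [ 0.6403 -0.175   0.12  ] [ 0.6401 -0.1753  0.12  ] [ 0.6402 -0.1752  0.1201] 0.004113047170493625
tip far [ 0.7368 -0.2604  0.12  ] [ 0.7382 -0.2614  0.12  ] [ 0.7374 -0.2609  0.1179] 0.00021067340861560203
rib [0.5076 0.218  0.147 ]
dish [ 0.5642 -0.1173  0.016 ]
```

```bash
cat >> h.py <<'E'
from scipy.spatial.transform import Rotation as R
def tool(yaw_deg):
    "tool rot: y down, jaw x at yaw"
    a=np.radians(yaw_deg);x=np.array([np.cos(a),np.sin(a),0]);y=np.array([0,0,-1.]);return R.from_matrix(np.c_[x,y,np.cross(x,y)])
def delta(s,P,yaw):
    q=R.from_quat(s["eef_rot"]);p=s["ee_pos"]
    return np.r_[q.inv().apply(np.array(P)-p),(q.inv()*tool(yaw)).as_rotvec(degrees=True)]
E
python3 - <<'E'
from h import *
from bench import r
s=r.read_state();q=R.from_quat(s["eef_rot"]);print(q.as_matrix())
x=q.as_matrix()[:,0];print(np.degrees(np.arctan2(x[1],x[0])))
for y in (19,199): print(delta(s,[.412,-.364,.2],y))
E
```

```text
[[ 0.3865  0.     -0.9223]
 [ 0.9223  0.0001  0.3865]
 [ 0.0001 -1.      0.    ]]
67.26481147332599
[-0.8015  0.0225 -0.5207 -0.0043 48.2648  0.0058]
[  -0.8015    0.0225   -0.5207    0.0071 -131.7352    0.0052]
```

```bash
cat >> h.py <<'E'
def rows(s,way):
    "way: list of (P,yaw); prints rounded deltas from current pose"
    for P,y in way: print(", ".join("%g"%v for v in np.r_[np.round(delta(s,P,y)[:3],3),np.round(delta(s,P,y)[3:],1)]))
E
python3 - <<'E'
from h import *
from bench import r
s=r.read_state()
a=s["ee_pos"];W=np.array([.46,.15,.26])
rows(s,[(a+(W-a)*k/8,67.26-3*k) for k in range(1,9)])
E
```

```text
-0.039, -0.005, -0.046, -0, 3, 0
-0.077, -0.009, -0.092, -0, 6, 0
-0.116, -0.014, -0.137, -0, 9, 0
-0.154, -0.019, -0.183, -0, 12, 0
-0.193, -0.023, -0.229, -0, 15, 0
-0.232, -0.028, -0.275, -0, 18, 0
-0.27, -0.033, -0.321, -0, 21, 0
-0.309, -0.037, -0.366, -0, 24, 0
```

>>> {"fn": "arm_command", "kwargs": {"deltas": [-0.039,-0.005,-0.046,0,3,0,-0.077,-0.009,-0.092,0,6,0,-0.116,-0.014,-0.137,0,9,0,-0.154,-0.019,-0.183,0,12,0,-0.193,-0.023,-0.229,0,15,0,-0.232,-0.028,-0.275,0,18,0,-0.27,-0.033,-0.321,0,21,0,-0.309,-0.037,-0.366,0,24,0], "hand": 1}}

```text
time: 2.1
ee_pos: [0.4604, 0.1482, 0.2601]
eef_rot: [-0.657, -0.261, 0.26, 0.658]
ft_force: [1.7, 0.9, 0.8]
width: 0.0868
```

```bash
python3 - <<'E'
from h import *
from bench import r
s=r.read_state();print(s["time"],s["ee_pos"],s["joint_positions"])
a=s["ee_pos"];W=np.array([.47,-.2,.22])
rows(s,[(a+(W-a)*k/8,43.3-2.5*k) for k in range(1,9)])
E
```

```text
2.1 [0.4604 0.1482 0.2601] [-0.7208 -0.0151  0.3139  1.7796  0.0044  1.3753  0.3457]
-0.029, 0.005, -0.033, 0, 2.4, 0.1
-0.058, 0.01, -0.065, -0, 4.9, 0.1
-0.087, 0.015, -0.098, -0, 7.4, 0.1
-0.116, 0.02, -0.13, -0, 9.9, 0.1
-0.145, 0.025, -0.163, -0, 12.4, 0.1
-0.173, 0.03, -0.195, -0, 14.9, 0.1
-0.202, 0.035, -0.228, -0, 17.4, 0.1
-0.231, 0.04, -0.261, -0, 19.9, 0.1
```

>>> {"fn": "arm_command", "kwargs": {"deltas": [-0.029,0.005,-0.033,0,2.4,0,-0.058,0.01,-0.065,0,4.9,0,-0.087,0.015,-0.098,0,7.4,0,-0.116,0.02,-0.13,0,9.9,0,-0.145,0.025,-0.163,0,12.4,0,-0.173,0.03,-0.195,0,14.9,0,-0.202,0.035,-0.228,0,17.4,0,-0.231,0.04,-0.261,0,19.9,0]}}

```text
time: 3.1
ee_pos: [0.4703, -0.1997, 0.2197]
eef_rot: [-0.692, -0.143, 0.142, 0.693]
ft_force: [0.7, 1.4, -0.9]
width: 0.0866
```

```bash
python3 - <<'E'
from h import *
from bench import r
s=r.read_state();print(s["time"],s["ee_pos"],s["joint_positions"])
a=s["ee_pos"];W=np.array([.412,-.364,.16])
x=R.from_quat(s["eef_rot"]).as_matrix()[:,0];y0=np.degrees(np.arctan2(x[1],x[0]));print(y0)
rows(s,[(a+(W-a)*min(k/6,1),y0+(19-y0)*min(k/6,1)) for k in range(1,9)])
E
```

```text
3.1 [ 0.4703 -0.1997  0.2197] [-0.3552  0.0733  0.7085  1.7949 -0.0502  1.2906  0.7725]
23.30374955985555
-0.02, 0.01, -0.021, 0, 0.7, 0.1
-0.04, 0.02, -0.043, 0, 1.4, 0.1
-0.059, 0.03, -0.064, 0, 2.2, 0.1
-0.079, 0.04, -0.085, 0, 2.9, 0.1
-0.099, 0.05, -0.107, 0, 3.6, 0.1
-0.119, 0.06, -0.128, 0, 4.3, 0.1
-0.119, 0.06, -0.128, 0, 4.3, 0.1
-0.119, 0.06, -0.128, 0, 4.3, 0.1
```

>>> {"fn": "arm_command", "kwargs": {"deltas": [-0.02,0.01,-0.021,0,0.7,0,-0.04,0.02,-0.043,0,1.4,0,-0.059,0.03,-0.064,0,2.2,0,-0.079,0.04,-0.085,0,2.9,0,-0.099,0.05,-0.107,0,3.6,0,-0.119,0.06,-0.128,0,4.3,0,-0.119,0.06,-0.128,0,4.3,0,-0.119,0.06,-0.128,0,4.3,0]}}

```text
time: 4.1
ee_pos: [0.4123, -0.3625, 0.1596]
eef_rot: [-0.697, -0.117, 0.117, 0.697]
ft_force: [0.6, 0.6, -0.1]
width: 0.0871
```

```bash
python3 - <<'E'
from h import *
from bench import r
import cv2
s=r.read_state();print(s["time"],s["ee_pos"],s["joint_positions"])
p=r.camera("wrist");cv2.imwrite("pics/w1.png",p["image"][:,:,::-1]);np.savez("w1.npz",K=p["intrinsics"],H=p["hand_eye"],pos=s["ee_pos"],q=s["eef_rot"])
print(p["hand_eye"])
t=r.camera("top");cv2.imwrite("pics/t1.png",t["image"][:,:,::-1])
print([(b["centre"],b["conf"]) for b in r.boxes_of(p,"shaft")])
E
```

```text
4.1 [ 0.4123 -0.3625  0.1596] [-0.0742  0.2647  0.8328  1.7837 -0.2108  1.1855  1.1545]
[[ 1.     -0.0009 -0.0004 -0.0003]
 [ 0.0002 -0.2953  0.9554 -0.1624]
 [-0.0009 -0.9554 -0.2953  0.0816]
 [ 0.      0.      0.      1.    ]]
[([189.3, 275.5], 0.95), ([352.9, 346.9], 0.69)]
```

View pics/w1.png

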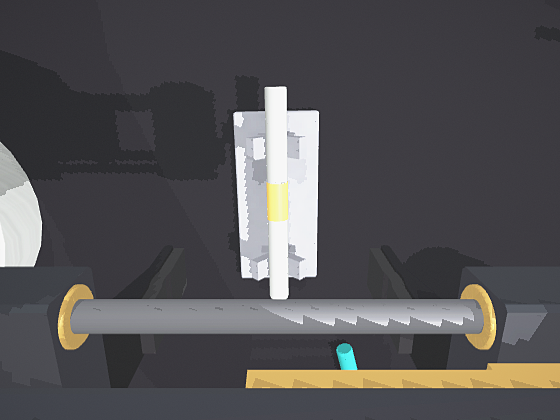

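The wrist view shows the shaft almost vertical, from (276,88) to (279.5,298), with its band centred at (277.5,202).

```bash
python3 - <<'E'
from h import *
from bench import r
d=np.load("w1.npz");T=np.eye(4);T[:3,:3]=R.from_quat(d["q"]).as_matrix();T[:3,3]=d["pos"];c=(d["K"],T@d["H"])
A=onplane(c,(276,88),.041);B=onplane(c,(279.5,298),.039);M=onplane(c,(277.7,202.5),.045)
print(A,B,M,(A+B)/2,np.linalg.norm(A-B),np.degrees(np.arctan2(*(A-B)[[1,0]])))
for c in ("top","scene"): print(proj(c,M))
s=r.read_state();P=[.411,-.364]
for z in (.10,.06,.04,.022): rows(s,[(P+[z],18.5)])
E
```

```text
[ 0.3851 -0.2859  0.041 ] [ 0.4438 -0.447   0.039 ] [ 0.4138 -0.3652  0.045 ] [ 0.4145 -0.3664  0.04  ] 0.17143838608482284 110.02027088923339
[393.7304 265.5821]
[167.2048 242.8622]
-0.002, 0.06, -0.001, -0, 0.7, 0
-0.002, 0.1, -0.001, -0, 0.7, 0
-0.002, 0.12, -0.001, -0, 0.7, 0
-0.002, 0.138, -0.001, -0, 0.7, 0
```

```bash
python3 - <<'E'
from h import *
from bench import r
s=r.read_state();P=[.4137,-.365]
for z in (.13,.10,.07,.05,.035,.022): rows(s,[(P+[z],19.8)])
E
```

```text
0, 0.03, -0.003, -0, -0.6, 0
-0, 0.06, -0.003, -0, -0.6, 0
-0, 0.09, -0.003, -0, -0.6, 0
-0, 0.11, -0.003, -0, -0.6, 0
-0, 0.125, -0.003, -0, -0.6, 0
-0, 0.138, -0.003, -0, -0.6, 0
```

>>> {"fn": "arm_command", "kwargs": {"deltas": [0,0.03,-0.003,0,-0.6,0,0,0.06,-0.003,0,-0.6,0,0,0.09,-0.003,0,-0.6,0,0,0.11,-0.003,0,-0.6,0,0,0.125,-0.003,0,-0.6,0,0,0.138,-0.003,0,-0.6,0,0,0.138,-0.003,0,-0.6,0,0,0.138,-0.003,0,-0.6,0]}}

```text
time: 5.25
ee_pos: [0.4132, -0.3662, 0.0221]
eef_rot: [0.697, 0.121, -0.12, -0.697]
ft_force: [0.4, -0.0, -0.8]
width: 0.087
```

>>> {"fn": "arm_command", "kwargs": {"deltas": [0,0,0,0,0,0,0,0,0,0,0,0,0,0,0,0,0,0,0,0,0,0,0,0,0,0,0,0,0,0,0,0,0,0,0,0], "hand": 0, "grip_force": 25}}

```text
time: 6.0
ee_pos: [0.4129, -0.3659, 0.0215]
eef_rot: [-0.697, -0.121, 0.121, 0.697]
ft_force: [-0.3, 0.7, -0.5]
width: 0.0349
```

>>> {"fn": "arm_command", "kwargs": {"deltas": [0,0,0,0,0,0,0,0,0,0,0,0,0,0,0,0,0,0,0,0,0,0,0,0]}}

```text
time: 6.5
ee_pos: [0.4138, -0.3655, 0.0217]
eef_rot: [0.697, 0.121, -0.121, -0.697]
ft_force: [4.5, 1.6, 0.1]
width: 0.015
```

```bash
python3 - <<'E'
from h import *
from bench import r
import cv2
s=r.read_state();print(s["time"],s["ee_pos"],s["width"])
p=r.camera("wrist");cv2.imwrite("pics/w2.png",p["image"][:,:,::-1]);np.savez("w2.npz",K=p["intrinsics"],H=p["hand_eye"],pos=s["ee_pos"],q=s["eef_rot"])
E
```

```text
6.5 [ 0.4138 -0.3655  0.0217] 0.015046370316619704
```

View pics/w2.png

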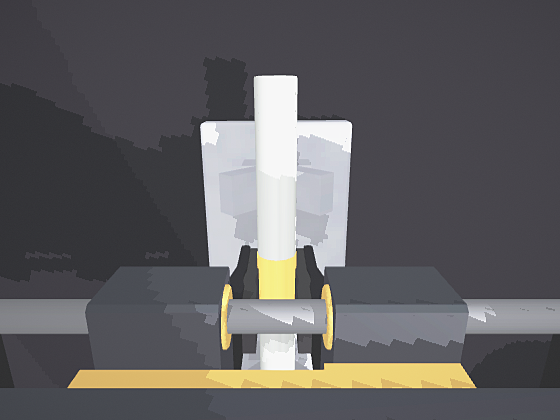

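The wrist view shows the shaft gripped at the brass band: far end at row 76, band edge at row 259, shaft vertical at column 277. Now I'll lift and check how centred the grip is.

```bash
python3 - <<'E'
from h import *
from bench import r
d=np.load("w2.npz");Rt=R.from_quat(d["q"]);T=np.eye(4);T[:3,:3]=Rt.as_matrix();T[:3,3]=d["pos"];c=(d["K"],T@d["H"])
for uv,z in [((276.5,259),.047),((276,77),.046)]:
    P=onplane(c,uv,z);print(P,Rt.inv().apply(P-d["pos"]))
s=r.read_state();x=Rt.as_matrix()[:,0];print(np.degrees(np.arctan2(x[1],x[0])),Rt.as_matrix()[:,2])
a=s["ee_pos"]
rows(s,[(a+[0,0,z],np.degrees(np.arctan2(x[1],x[0]))) for z in (.02,.05,.09,.14,.19)])
E
```

```text
[ 0.408  -0.3505  0.047 ] [-0.0004 -0.0253  0.0161]
[ 0.3846 -0.2856  0.046 ] [-0.0005 -0.0244  0.0851]
19.70909337531997 [-0.3372  0.9414 -0.0003]
0, -0.02, -0, 0, 0, 0.1
0, -0.05, -0, 0, 0, 0.1
0, -0.09, -0, 0, 0, 0.1
0, -0.14, -0, 0, 0, 0.1
0, -0.19, -0, 0, 0, 0.1
```

>>> {"fn": "arm_command", "kwargs": {"deltas": [0,-0.01,0,0,0,0,0,-0.03,0,0,0,0,0,-0.06,0,0,0,0,0,-0.1,0,0,0,0,0,-0.14,0,0,0,0,0,-0.18,0,0,0,0,0,-0.19,0,0,0,0,0,-0.19,0,0,0,0]}}

```text
time: 7.55
ee_pos: [0.4126, -0.366, 0.2118]
eef_rot: [-0.697, -0.121, 0.12, 0.697]
ft_force: [-0.3, 0.4, -1.5]
width: 0.0155
```

```bash
python3 - <<'E'
from h import *
from bench import r
s=r.read_state();print(s["time"],s["ee_pos"],s["width"],s["ft_force"])
a=s["ee_pos"];W=np.array([.535,.052,.20])
f=[.06,.17,.32,.48,.64,.79,.92,1]
rows(s,[(a+(W-a)*k,19.7-8.6*k) for k in f])
E
```

```text
7.55 [ 0.4126 -0.366   0.2118] 0.015507028732246854 [-0.276   0.3775 -1.5435]
0.015, 0.001, 0.021, 0, 0.5, 0
0.043, 0.002, 0.06, 0, 1.4, 0
0.082, 0.004, 0.113, 0, 2.7, 0
0.123, 0.006, 0.169, 0, 4.1, 0
0.164, 0.008, 0.226, 0, 5.4, 0
0.202, 0.009, 0.278, 0, 6.7, 0
0.235, 0.011, 0.324, 0, 7.9, 0
0.256, 0.012, 0.352, 0, 8.5, 0
```

>>> {"fn": "arm_command", "kwargs": {"deltas": [0.01,0.001,0.014,0,0.3,0,0.031,0.002,0.042,0,1,0,0.056,0.003,0.077,0,1.9,0,0.087,0.004,0.12,0,2.9,0,0.118,0.006,0.162,0,4,0,0.148,0.007,0.204,0,5,0,0.179,0.009,0.246,0,6,0,0.21,0.01,0.289,0,7,0]}}

```text
time: 8.55
ee_pos: [0.5126, -0.0216, 0.1999]
eef_rot: [0.703, 0.077, -0.079, -0.703]
ft_force: [0.2, -0.5, -1.9]
width: 0.0151
```

>>> {"fn": "arm_command", "kwargs": {"deltas": [0.018,0.001,0.025,0,0.6,0,0.033,0.002,0.045,0,1.2,0,0.042,0.002,0.057,0,1.5,0,0.042,0.002,0.057,0,1.5,0,0.042,0.002,0.057,0,1.5,0]}}

```text
time: 9.18
ee_pos: [0.5414, 0.0404, 0.1992]
eef_rot: [0.704, 0.068, -0.069, -0.704]
ft_force: [-0.4, -0.0, -2.0]
width: 0.0151
```

```bash
python3 - <<'E'
from h import *
from bench import r
import cv2
s=r.read_state();print(s["time"],s["ee_pos"],s["width"],s["ft_force"],s["joint_positions"])
p=r.camera("wrist");cv2.imwrite("pics/w3.png",p["image"][:,:,::-1]);np.savez("w3.npz",K=p["intrinsics"],H=p["hand_eye"],pos=s["ee_pos"],q=s["eef_rot"])
t=r.camera("scene");cv2.imwrite("pics/s3.png",cv2.resize(t["image"][100:240,240:400,::-1],None,fx=4,fy=4,interpolation=cv2.INTER_CUBIC))
E
```

```text
9.175 [0.5414 0.0404 0.1992] 0.015053125582189691 [-0.3794 -0.0278 -2.031 ] [-0.6469  0.172   0.5486  1.7386 -0.0935  1.2579  0.1175]
```

View pics/w3.png

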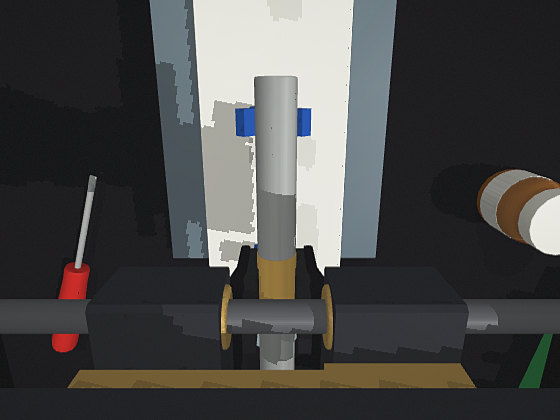

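View pics/s3.png

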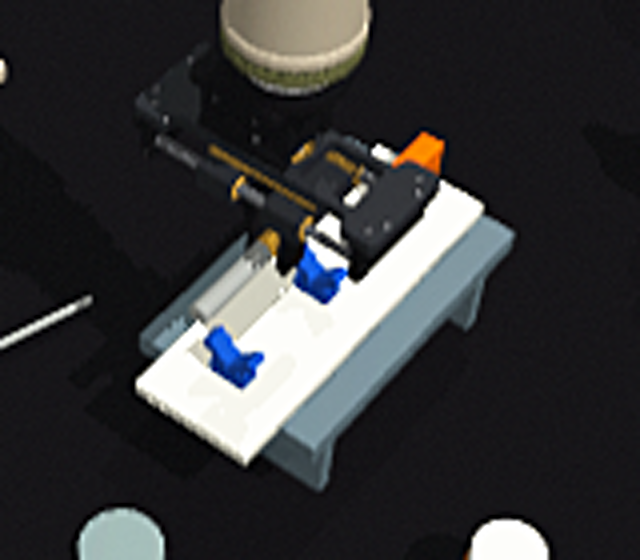

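The wrist view shows the mid saddle with outer edges at columns 236 and 311, rows 109–136. The held shaft's far end is at (276,77).

```bash
python3 - <<'E'
from h import *
from bench import r
d=np.load("w3.npz");Rt=R.from_quat(d["q"]);T=np.eye(4);T[:3,:3]=Rt.as_matrix();T[:3,3]=d["pos"];c=(d["K"],T@d["H"])
L=onplane(c,(236,109),.137);Rr=onplane(c,(311,109),.137);print("saddle rear edge",L,Rr,np.linalg.norm(L-Rr),(L+Rr)/2)
dd=np.array([np.cos(np.radians(-78.9)),np.sin(np.radians(-78.9))]);n=np.array([-dd[1],dd[0]])
for B in ([.5246,.1011],[.5271,.1008]): m=((L+Rr)/2)[:2]-B; print("in board: x",m@dd,"y",m@n)
# board side edges, z=.102
for row,l,rr in [(30,196,351.5),(240,207.5,341.5)]:
    A=onplane(c,(l,row),.102);B=onplane(c,(rr,row),.102);print(row,A,B,np.linalg.norm(A-B),(A+B)/2)
# shaft axis in tool frame: end
for uv in [(276,77)]:
    P=onplane(c,uv,d["pos"][2]+.025);print(P,Rt.inv().apply(P-d["pos"]))
x=Rt.as_matrix()[:,0];print("jaw",np.degrees(np.arctan2(x[1],x[0])))
E
```

```text
saddle rear edge [0.5046 0.1041 0.137 ] [0.5473 0.1124 0.137 ] 0.043503722009189 [0.5259 0.1083 0.137 ]
in board: x -0.006784952293813175 y 0.002698343350847203
in board: x -0.007560645009325622 y 0.00030286828082430476
30 [0.4687 0.1446 0.102 ] [0.5652 0.1634 0.102 ] 0.09832398333198143 [0.517 0.154 0.102]
240 [0.4957 0.0039 0.102 ] [0.5936 0.023  0.102 ] 0.0998241265654465 [0.5446 0.0135 0.102 ]
[0.5246 0.1237 0.2242] [-0.0005 -0.025   0.085 ]
jaw 11.085834130055012
```

```bash
python3 - <<'E'
import cv2
i=cv2.imread("pics/w3.png");cv2.imwrite("pics/w3z.png",cv2.resize(i[0:270,140:410],None,fx=2.2,fy=2.2,interpolation=cv2.INTER_CUBIC))
E
```

```text
(no output)
```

View pics/w3z.png

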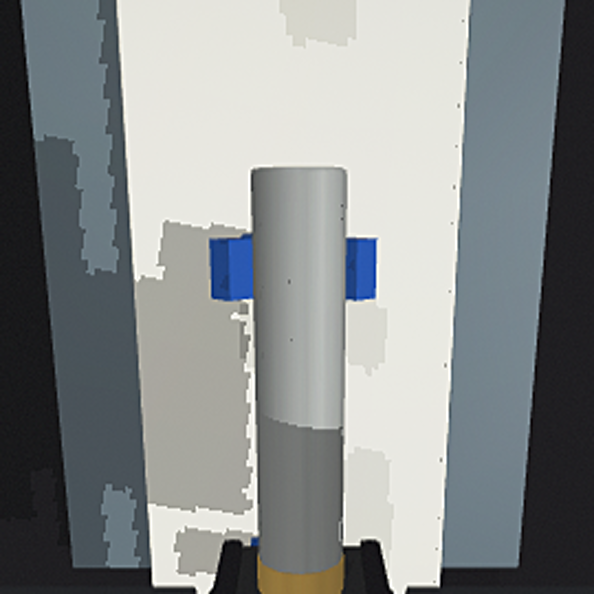

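```bash
python3 - <<'E'
from h import *
from bench import r
s=r.read_state();P=[.5372,.0511]
for z in (.2,.2,.17,.15,.15): rows(s,[(P+[z],11.1)])
E
```

```text
-0.002, -0, 0.011, 0, -0, -0
-0.002, -0, 0.011, 0, -0, -0
-0.002, 0.03, 0.011, 0, -0, -0
-0.002, 0.05, 0.011, 0, -0, -0
-0.002, 0.05, 0.011, 0, -0, -0
```

>>> {"fn": "arm_command", "kwargs": {"deltas": [-0.002,0,0.007,0,0,0,-0.002,0.015,0.011,0,0,0,-0.002,0.035,0.011,0,0,0,-0.002,0.05,0.011,0,0,0,-0.002,0.05,0.011,0,0,0,-0.002,0.05,0.011,0,0,0]}}

```text
time: 10.02
ee_pos: [0.538, 0.0521, 0.1499]
eef_rot: [-0.704, -0.069, 0.069, 0.704]
ft_force: [0.0, 0.1, -1.7]
width: 0.0151
```

```bash
python3 - <<'E'
from h import *
from bench import r
import cv2
s=r.read_state();print(s["time"],s["ee_pos"],s["width"],s["ft_force"])
rows(s,[([.5372,.0511,z],11.1) for z in (.15,.1145)])
p=r.camera("wrist");cv2.imwrite("pics/w4.png",p["image"][:,:,::-1]);np.savez("w4.npz",K=p["intrinsics"],H=p["hand_eye"],pos=s["ee_pos"],q=s["eef_rot"])
t=r.camera("scene");cv2.imwrite("pics/s4.png",cv2.resize(t["image"][100:240,240:400,::-1],None,fx=4,fy=4,interpolation=cv2.INTER_CUBIC))
E
```

```text
10.025 [0.538  0.0521 0.1499] 0.015066319658612309 [ 0.0249  0.1009 -1.6716]
-0.001, -0, -0.001, -0, 0.1, 0
-0.001, 0.035, -0.001, -0, 0.1, 0
```

View pics/w4.png

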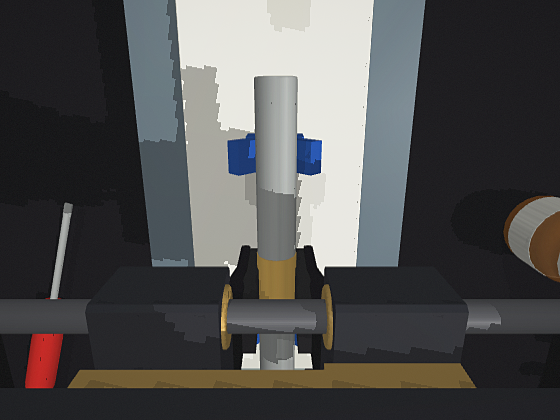

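View pics/s4.png

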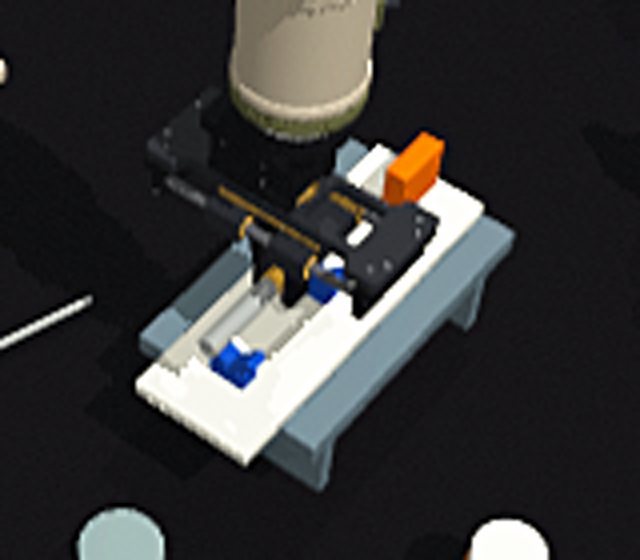

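The mid saddle spans columns 228–322 (middle 275) and the shaft is at 276, so it is centred. I'll lower it.

>>> {"fn": "arm_command", "kwargs": {"deltas": [-0.0005,0.012,-0.001,0,0,0,-0.0005,0.024,-0.001,0,0,0,-0.0005,0.031,-0.001,0,0,0,-0.0005,0.034,-0.001,0,0,0,-0.0005,0.034,-0.001,0,0,0,-0.0005,0.034,-0.001,0,0,0]}}

```text
time: 10.88
ee_pos: [0.5377, 0.0511, 0.1158]
eef_rot: [-0.704, -0.069, 0.069, 0.704]
ft_force: [-0.3, 0.6, -1.5]
width: 0.0152
```

```bash
python3 - <<'E'
from h import *
from bench import r
import cv2
s=r.read_state();print(s["time"],s["ee_pos"],s["width"],s["ft_force"],s["torque"])
p=r.camera("wrist");cv2.imwrite("pics/w5.png",p["image"][:,:,::-1])
t=r.camera("scene");cv2.imwrite("pics/s5.png",cv2.resize(t["image"][100:240,240:400,::-1],None,fx=4,fy=4,interpolation=cv2.INTER_CUBIC))
E
```

```text
10.875 [0.5377 0.0511 0.1158] 0.015220097401714544 [-0.3225  0.5726 -1.5161] [-0.0391  0.0957 -0.0419]
```

View pics/w5.png

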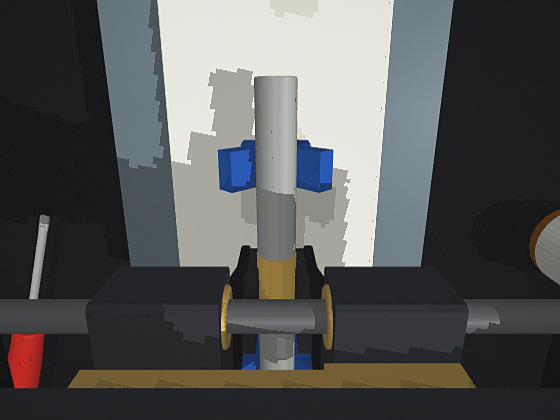

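View pics/s5.png

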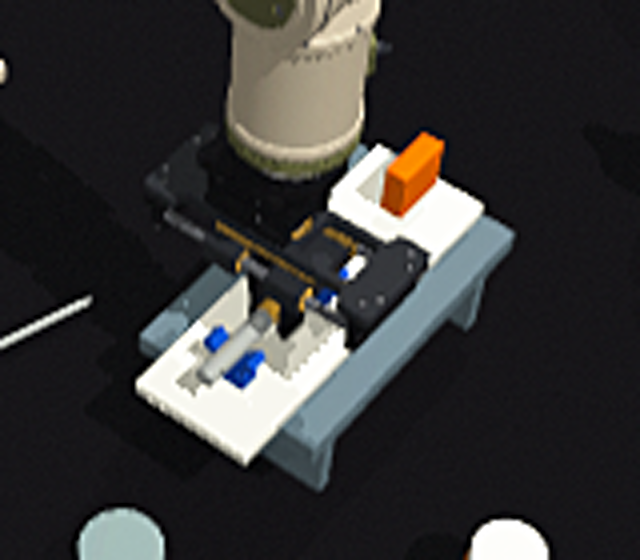

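Centred. I'll lower the last 2 mm and watch the force.

>>> {"fn": "arm_command", "kwargs": {"deltas": [0,0.001,0,0,0,0,0,0.002,0,0,0,0,0,0.002,0,0,0,0]}}

```text
time: 11.35
ee_pos: [0.5375, 0.0511, 0.1137]
eef_rot: [-0.704, -0.069, 0.069, 0.704]
ft_force: [-1.7, 0.0, 0.4]
width: 0.0151
```

Contact: Fz rose by about 2 N. Releasing.

>>> {"fn": "arm_command", "kwargs": {"deltas": [0,0.0005,0,0,0,0,0,0.0005,0,0,0,0,0,0.0005,0,0,0,0,0,0.0005,0,0,0,0,0,0.0005,0,0,0,0], "hand": 0.6}}

```text
time: 11.98
ee_pos: [0.5375, 0.0511, 0.113]
eef_rot: [-0.704, -0.069, 0.069, 0.704]
ft_force: [0.9, 0.1, -0.4]
width: 0.0506
```

>>> {"fn": "arm_command", "kwargs": {"deltas": [0,-0.005,0,0,0,0,0,-0.02,0,0,0,0,0,-0.05,0,0,0,0,0,-0.08,0,0,0,0,0,-0.1,0,0,0,0,0,-0.1,0,0,0,0], "hand": 0.6}}

```text
time: 12.72
ee_pos: [0.5385, 0.0512, 0.2153]
eef_rot: [-0.703, -0.07, 0.067, 0.704]
ft_force: [-0.7, -0.9, -0.5]
width: 0.0522
```

```bash
python3 - <<'E'
from h import *
from bench import r
import cv2
s=r.read_state();print(s["time"],s["ee_pos"],s["width"],s["ft_force"],s["torque"])
p=r.camera("wrist");cv2.imwrite("pics/w6.png",p["image"][:,:,::-1]);np.savez("w6.npz",K=p["intrinsics"],H=p["hand_eye"],pos=s["ee_pos"],q=s["eef_rot"])
t=r.camera("scene");cv2.imwrite("pics/s6.png",cv2.resize(t["image"][100:240,240:400,::-1],None,fx=4,fy=4,interpolation=cv2.INTER_CUBIC))
E
```

```text
12.725 [0.5385 0.0512 0.2153] 0.052157652284987 [-0.6787 -0.8613 -0.5469] [-0.1076  0.048   0.0263]
```

View pics/w6.png

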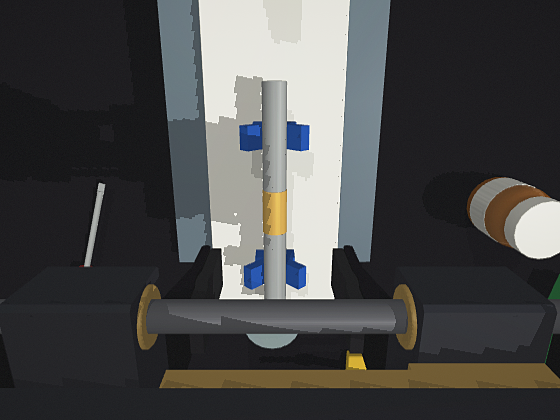

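View pics/s6.png

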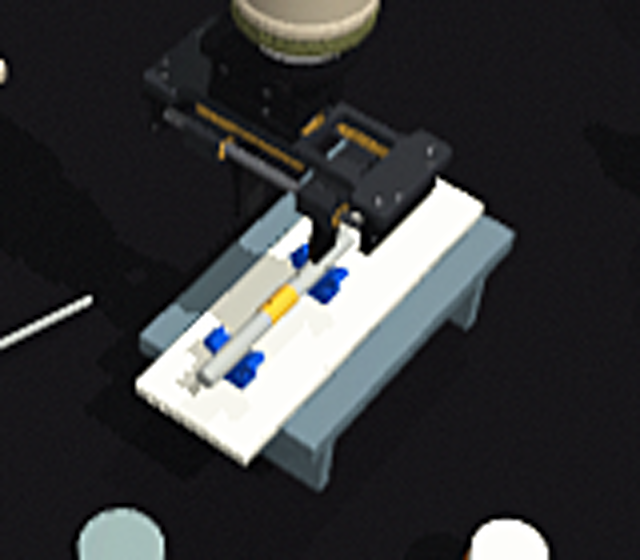

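```bash
python3 - <<'E'
from h import *
from bench import r
d=np.load("w6.npz");Rt=R.from_quat(d["q"]);T=np.eye(4);T[:3,:3]=Rt.as_matrix();T[:3,3]=d["pos"];c=(d["K"],T@d["H"])
dd=np.array([np.cos(np.radians(-78.9)),np.sin(np.radians(-78.9))]);n=np.array([-dd[1],dd[0]]);B=np.array([.527,.1005])
for nm,uv,z in [("band",(275,213.5),.139),("end",(274.5,82),.135),("sad0",(274.5,122.5),.137),("saddle1",(274.7,253),.137)]:
    P=onplane(c,uv,z);m=P[:2]-B;print(nm,P,m@dd,m@n)
s=r.read_state();a=s["ee_pos"];W=np.array([.5039,.2182,.2])
rows(s,[(a+(W-a)*k,11.1) for k in (.1,.3,.55,.8,1)])
E
```

```text
band [0.5372 0.0519 0.139 ] 0.049685995576483816 0.0006458384793163376
end [0.5208 0.1341 0.135 ] -0.034184133520944536 0.00042684474843586017
sad0 [0.5255 0.1103 0.137 ] -0.00994813361043161 0.0003945891225487425
saddle1 [0.5427 0.0226 0.137 ] 0.07945824070024855 0.00040439399014314745
-0, 0.001, 0.017, -0, 0.1, 0
-0, 0.004, 0.051, -0, 0.1, 0
-0, 0.007, 0.094, -0, 0.1, 0
-0, 0.01, 0.136, -0, 0.1, 0
-0, 0.013, 0.17, -0, 0.1, 0
```

The shaft sits at x≈50 mm and y≈0 in the board frame. Next I'll move over the rib.

>>> {"fn": "arm_command", "kwargs": {"deltas": [0,0,0.017,0,0,0,0,0,0.051,0,0,0,0,0,0.094,0,0,0,0,0,0.136,0,0,0,0,0.005,0.16,0,0,0,0,0.01,0.17,0,0,0,0,0.013,0.17,0,0,0,0,0.013,0.17,0,0,0]}}

```text
time: 13.82
ee_pos: [0.5047, 0.2166, 0.1997]
eef_rot: [0.704, 0.068, -0.068, -0.704]
ft_force: [-0.0, -0.2, -0.8]
width: 0.0521
```

```bash
python3 - <<'E'
from h import *
from bench import r
import cv2
s=r.read_state();print(s["time"],s["ee_pos"],s["width"],s["ft_force"],s["joint_positions"])
p=r.camera("wrist");cv2.imwrite("pics/w7.png",p["image"][:,:,::-1]);np.savez("w7.npz",K=p["intrinsics"],H=p["hand_eye"],pos=s["ee_pos"],q=s["eef_rot"])
E
```

```text
13.825 [0.5047 0.2166 0.1997] 0.05211334165579605 [-0.0304 -0.2    -0.8361] [-0.8597  0.1804  0.4194  1.7168 -0.0764  1.2611 -0.2298]
```

View pics/w7.png

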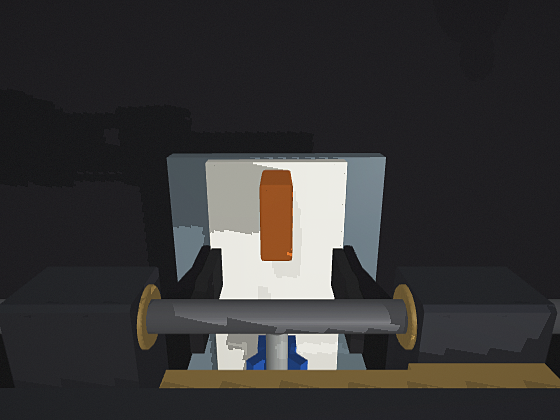

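The wrist view shows the rib's top face at columns 260–293, rows 184–260. The board's rear edge is at row 161 and the stand's rear edge at row 155.

```bash
python3 - <<'E'
from h import *
from bench import r
d=np.load("w7.npz");Rt=R.from_quat(d["q"]);T=np.eye(4);T[:3,:3]=Rt.as_matrix();T[:3,3]=d["pos"];c=(d["K"],T@d["H"])
dd=np.array([np.cos(np.radians(-78.9)),np.sin(np.radians(-78.9))]);n=np.array([-dd[1],dd[0]]);B=np.array([.527,.1005])
Q=[onplane(c,uv,.147) for uv in [(261,184),(291.5,184),(292.5,260),(260.5,260)]];P=np.mean(Q,0)
print("rib",P,(P[:2]-B)@dd,(P[:2]-B)@n,np.linalg.norm(Q[0]-Q[3]),np.linalg.norm(Q[0]-Q[1]))
for nm,uv,z in [("board rear",(277,160.5),.102),("stand rear",(276.5,154.5),.09)]:
    p=onplane(c,uv,z);print(nm,p,(p[:2]-B)@dd,(p[:2]-B)@n)
s=r.read_state();W=list(P[:2])
rows(s,[(W+[z],11.1) for z in (.18,.15,.13,.111)])
E
```

```text
rib [0.5037 0.219  0.147 ] -0.12079077652897498 -8.790723457954841e-06 0.04917155321330312 0.0179714899547864
board rear [0.4984 0.2487 0.102 ] -0.15089749965155833 0.0004305050926927331
stand rear [0.4976 0.2507 0.09  ] -0.15305458744153627 7.643741797514966e-05
-0.001, 0.02, 0.003, 0, -0, -0
-0.001, 0.05, 0.003, 0, -0, -0
-0.001, 0.07, 0.003, 0, -0, -0
-0.001, 0.089, 0.003, 0, -0, -0
```

>>> {"fn": "arm_command", "kwargs": {"deltas": [-0.001,0.02,0.002,0,0,0,-0.001,0.045,0.002,0,0,0,-0.001,0.065,0.002,0,0,0,-0.001,0.08,0.002,0,0,0,-0.001,0.089,0.002,0,0,0,-0.001,0.089,0.002,0,0,0]}}

```text
time: 14.62
ee_pos: [0.5031, 0.2194, 0.1108]
eef_rot: [0.704, 0.069, -0.069, -0.704]
ft_force: [0.2, -0.6, -0.6]
width: 0.0525
```

>>> {"fn": "arm_command", "kwargs": {"deltas": [0,0,0,0,0,0,0,0,0,0,0,0,0,0,0,0,0,0,0,0,0,0,0,0,0,0,0,0,0,0,0,0,0,0,0,0], "hand": 0, "grip_force": 40}}

```text
time: 15.38
ee_pos: [0.5033, 0.2197, 0.1112]
eef_rot: [-0.704, -0.069, 0.069, 0.704]
ft_force: [0.0, -0.4, 2.0]
width: 0.0197
```

```bash
python3 - <<'E'
from h import *
from bench import r
import cv2
s=r.read_state();print(s["time"],s["ee_pos"],s["width"],s["ft_force"],s["torque"])
p=r.camera("wrist");cv2.imwrite("pics/w8.png",p["image"][:,:,::-1]);np.savez("w8.npz",K=p["intrinsics"],H=p["hand_eye"],pos=s["ee_pos"],q=s["eef_rot"])
t=r.camera("top");cv2.imwrite("pics/t8.png",t["image"][:,:,::-1])
cv2.imwrite("pics/t8z.png",cv2.resize(t["image"][130:280,165:345,::-1],None,fx=4.4,fy=4,interpolation=cv2.INTER_CUBIC))
t=r.camera("scene");cv2.imwrite("pics/s8.png",cv2.resize(t["image"][120:300,235:385,::-1],None,fx=4,fy=3.3,interpolation=cv2.INTER_CUBIC))
E
```

```text
15.375 [0.5033 0.2197 0.1112] 0.019694047879945865 [ 0.0145 -0.4042  2.0475] [-0.0793  0.0859  0.0854]
```

View pics/t8z.png

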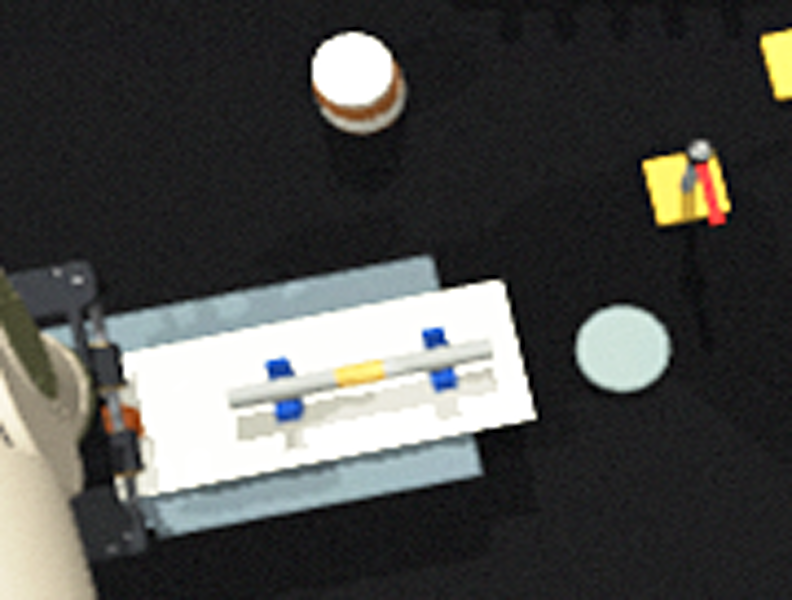

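View pics/s8.png

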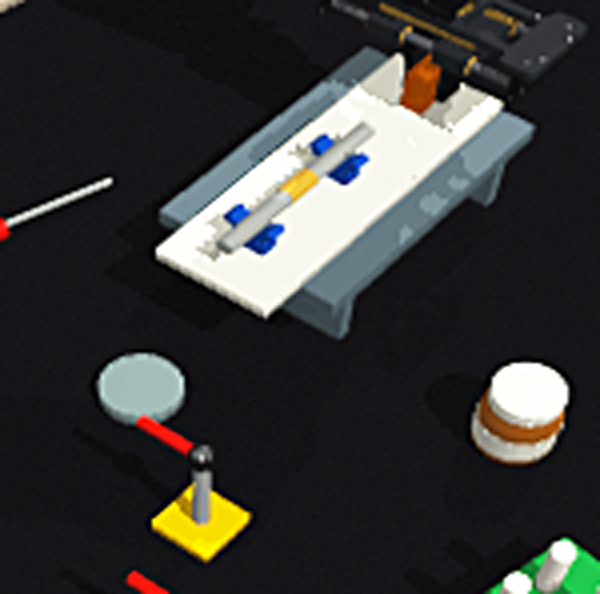

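View pics/w8.png

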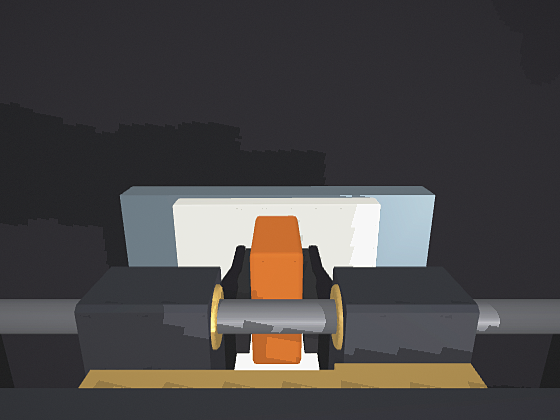

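The rib is gripped (19.7 mm wide). About 143 mm is left to slide. I'll move 60 mm gently first and check.

>>> {"fn": "arm_command", "kwargs": {"deltas": [0,0.0005,-0.002,0,0,0,0,0.0005,-0.008,0,0,0,0,0.0005,-0.017,0,0,0,0,0.0005,-0.028,0,0,0,0,0.0005,-0.04,0,0,0,0,0.0005,-0.051,0,0,0,0,0.0005,-0.058,0,0,0,0,0.0005,-0.06,0,0,0], "grip_force": 55}}

```text
time: 16.52
ee_pos: [0.515, 0.1622, 0.1112]
eef_rot: [-0.703, -0.069, 0.069, 0.705]
ft_force: [-1.4, 6.5, 4.8]
width: 0.0195
```

```bash
cat > look.py <<'E'
import sys
from h import *
from bench import r
import cv2
k=sys.argv[1]
s=r.read_state();q=R.from_quat(s["eef_rot"]).as_matrix();print(s["time"],s["ee_pos"],s["width"],s["ft_force"],s["torque"],"jaw",np.degrees(np.arctan2(q[1,0],q[0,0])),"down",q[:,1])
t=r.camera("top");cv2.imwrite(f"pics/t{k}z.png",cv2.resize(t["image"][130:280,200:350,::-1],None,fx=4,fy=4,interpolation=cv2.INTER_CUBIC))
t=r.camera("scene");cv2.imwrite(f"pics/s{k}.png",cv2.resize(t["image"][140:290,235:385,::-1],None,fx=4,fy=4,interpolation=cv2.INTER_CUBIC))
E
python3 look.py 9
```

```text
16.525 [0.515  0.1622 0.1112] 0.019452715252846198 [-1.4274  6.4691  4.8178] [ 1.2058  0.4067 -0.0519] jaw 11.202944834170772 down [ 0.0008  0.0025 -1.    ]
```

View pics/s9.png

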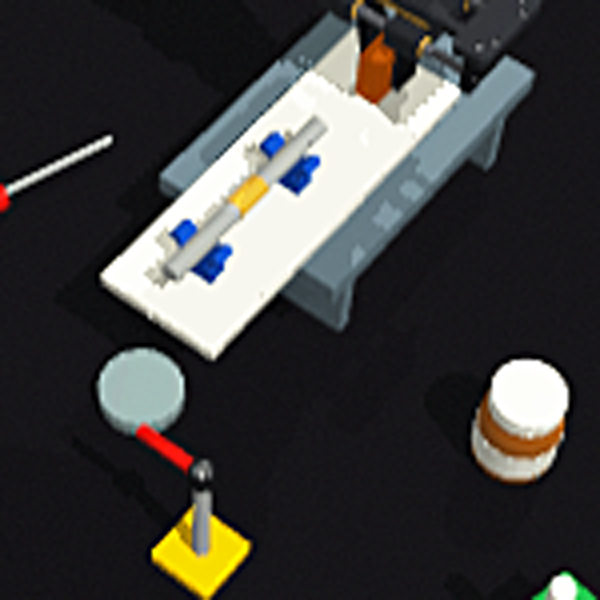

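The board slid 60 mm, stays flat, and the shaft is seated. Continuing.

>>> {"fn": "arm_command", "kwargs": {"deltas": [0,0.0003,-0.002,0,0,0,0,0.0003,-0.008,0,0,0,0,0.0003,-0.017,0,0,0,0,0.0003,-0.028,0,0,0,0,0.0003,-0.04,0,0,0,0,0.0003,-0.051,0,0,0,0,0.0003,-0.058,0,0,0,0,0.0003,-0.06,0,0,0]}}

```text
time: 17.62
ee_pos: [0.5269, 0.1039, 0.1112]
eef_rot: [-0.703, -0.07, 0.069, 0.705]
ft_force: [-2.5, 9.0, 8.9]
width: 0.0195
```

>>> {"fn": "arm_command", "kwargs": {"deltas": [0,0,0,0,0,0,0,0,0,0,0,0]}}

```text
time: 17.88
ee_pos: [0.5269, 0.1038, 0.1112]
eef_rot: [-0.703, -0.07, 0.069, 0.705]
ft_force: [-1.6, 6.0, 7.8]
width: 0.0198
```

```bash
python3 look.py 10
```

```text
17.875 [0.5269 0.1038 0.1112] 0.019789498039381712 [-1.571   6.0026  7.7714] [ 1.066   0.4575 -0.1112] jaw 11.235321028856333 down [ 0.0014  0.0026 -1.    ]
```

View pics/s10.png

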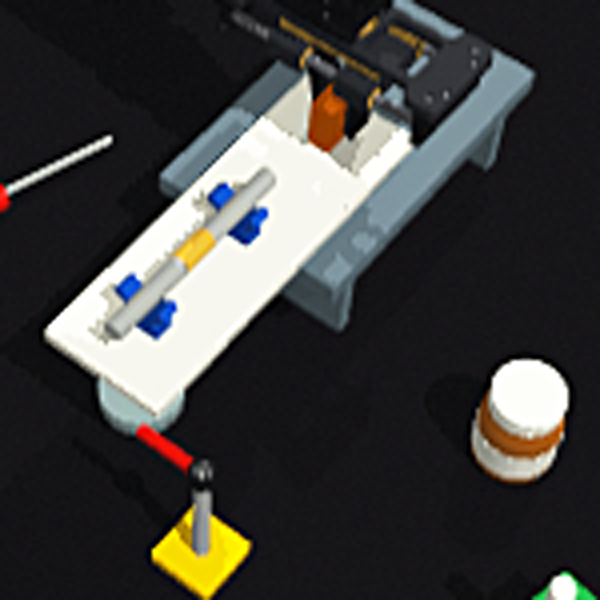

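View pics/t10z.png

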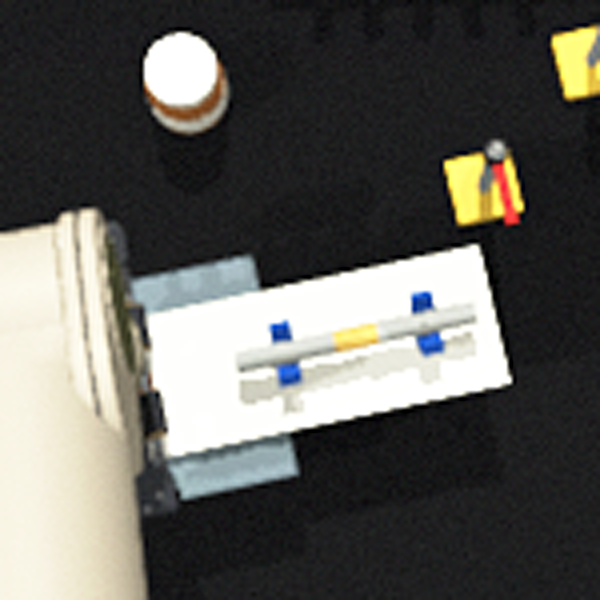

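The top crop shows the front corners at (478,244) and (512,382), and the pointer tip at (512,223). I'll compute the remaining distance.

```bash
python3 - <<'E'
from h import *
T=lambda p:unz(p,4,(200,130)); S=lambda p:unz(p,4,(235,140))
dd=np.array([np.cos(np.radians(-78.9)),np.sin(np.radians(-78.9))]);n=np.array([-dd[1],dd[0]]);st=np.array([.522,.1215])
for c,f,A,B,t in [("top",T,(478,244),(511,382),(512,222)),("scene",S,(157,408),(46,331),(141,431))]:
    A=onplane(c,f(A),.102)[:2];B=onplane(c,f(B),.102)[:2];t=onplane(c,f(t),.12)[:2];F=(A+B)/2
    print(c,A,B,np.linalg.norm(A-B),"tip",t,"remaining",(t-F)@dd,"front lateral in stand",(F-st)@n,"tip lat",(t-F)@n,"yaw",np.degrees(np.arctan2(*(A-B)[[1,0]]))-90)
s=.1518+np.array([.5269-.5033,.1038-.2197])@dd
print("by TCP travel",.2950-s)
E
```

```text
top [ 0.6274 -0.1516] [ 0.5285 -0.1719] 0.10098439760643203 tip [ 0.6394 -0.1744] remaining 0.024263472099002176 front lateral in stand 0.0003909867324660421 tip lat 0.0578022695920467 yaw -78.35451931957125
scene [ 0.6264 -0.1511] [ 0.531  -0.1718] 0.09756976623225486 tip [ 0.6412 -0.1761] remaining 0.026443549301747922 front lateral in stand 0.0011757908458646799 tip lat 0.05853873104452283 yaw -77.71695314632018
by TCP travel 0.024924661833287343
```

About 25 mm remain, and the three estimates are 24.3, 26.4 and 24.9 mm.

>>> {"fn": "arm_command", "kwargs": {"deltas": [0,0,-0.002,0,0,0,0,0,-0.006,0,0,0,0,0,-0.012,0,0,0,0,0,-0.018,0,0,0,0,0,-0.023,0,0,0,0,0,-0.025,0,0,0,0,0,-0.025,0,0,0,0,0,-0.025,0,0,0]}}

```text
time: 18.98
ee_pos: [0.5318, 0.0795, 0.1112]
eef_rot: [-0.703, -0.07, 0.069, 0.705]
ft_force: [-0.2, 7.4, 9.6]
width: 0.0196
```

```bash
python3 look.py 11
```

```text
18.975 [0.5318 0.0795 0.1112] 0.019563919483626475 [-0.1663  7.3523  9.5698] [ 1.2274  0.4468 -0.0473] jaw 11.251295765350568 down [ 0.0015  0.0028 -1.    ]
```

View pics/s11.png

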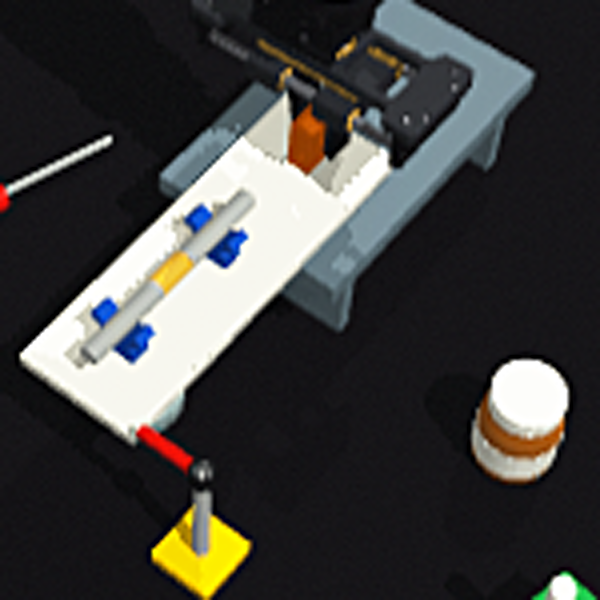

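View pics/t11z.png

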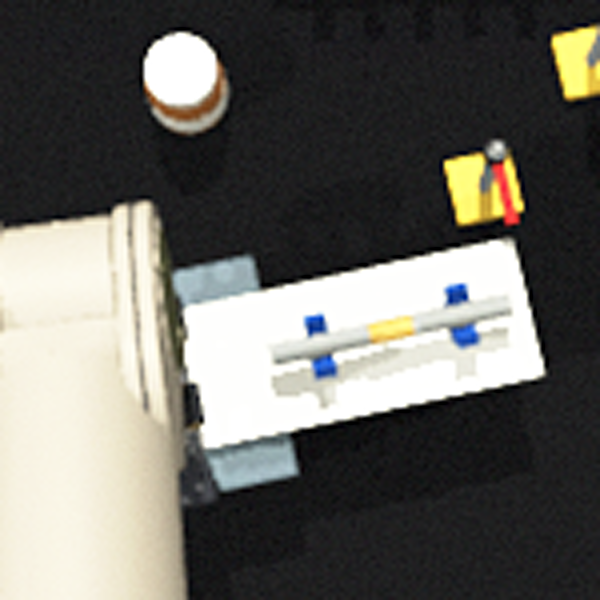

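```bash
python3 - <<'E'
from h import *
T=lambda p:unz(p,4,(200,130)); S=lambda p:unz(p,4,(235,140))
dd=np.array([np.cos(np.radians(-78.9)),np.sin(np.radians(-78.9))]);n=np.array([-dd[1],dd[0]]);st=np.array([.522,.1215])
for c,f,A,B,t in [("top",T,(512.5,238),(547,376),(512,222)),("scene",S,(135,433),(21,354),(141,431))]:
    A=onplane(c,f(A),.102)[:2];B=onplane(c,f(B),.102)[:2];t=onplane(c,f(t),.12)[:2];F=(A+B)/2
    print(c,A,B,np.linalg.norm(A-B),"remaining",(t-F)@dd,"lat",(F-st)@n,"tip lat",(t-F)@n,"yaw",np.degrees(np.arctan2(*(A-B)[[1,0]]))-90)
print(.2950-.1518-np.array([.5318-.5033,.0795-.2197])@dd)
# band/shaft in top
E
```

```text
top [ 0.6313 -0.1762] [ 0.5323 -0.1973] 0.1012139063840801 remaining -0.0010002216808474226 lat -0.0006307629554977295 tip lat 0.058824019280010485 yaw -77.94771974639258
scene [ 0.6319 -0.1742] [ 0.5351 -0.196 ] 0.09927186209296689 remaining 0.0023177198710474106 lat 0.0013107670989303405 tip lat 0.05840375479145717 yaw -77.27629046628799
0.00013589246229886442
```

The front edge is within about ±2 mm of the pointer. I'll hold briefly to settle, check the state, and hand in.

>>> {"fn": "arm_command", "kwargs": {"deltas": [0,0,0,0,0,0,0,0,0,0,0,0,0,0,0,0,0,0,0,0,0,0,0,0]}}

```text
time: 19.58
ee_pos: [0.5318, 0.0795, 0.1112]
eef_rot: [-0.703, -0.07, 0.069, 0.705]
ft_force: [-0.9, 6.4, 8.1]
width: 0.0194
```

```bash
python3 - <<'E'
from h import *
from bench import r
s=r.read_state();print(s["time"],s["ee_pos"],s["width"],s["ft_force"],np.abs(s["joint_vel"]).max())
r.close_job()
E
```

```text
19.575 [0.5318 0.0795 0.1112] 0.019400443228274895 [-0.9102  6.435   8.1023] 0.0018400553021128132
the job is handed in; nothing more can be done
```

I laid the steel shaft in both saddles, let go, and slid the board by its orange rib until its front edge lined up with the nearer gauge's pointer. I handed in at 19.6 s, still gripping the rib at a 55 N grip setting.

**Last checks before handing in:**
- **Pointer:** the distance left to it was -1.0 mm by the top camera, +2.3 mm by the scene camera and +0.1 mm by arm travel. They disagree by about 3 mm, but all are within the 7 mm allowed.
- **Straightness:** the board was within about 1.5 mm sideways. The top camera put its yaw 1.0° off the slide direction and the scene camera 1.6°, so they differ slightly. The limit is 5.7°.
- **Shaft:** it measured 50 mm along the board and under 1 mm off centre just after release. After the slide I checked it only by eye in the pictures, where it was still in both saddles.
- **Hold:** the arm was still and the finger opening was 19.4 mm. The tool pressed down with about 8 N, its height unchanged since the slide began. I judged the board flat from that and the pictures, without measuring it directly.

No check failed. The beaker and wash bottle weren't rechecked at the end; nothing else in the last pictures looked disturbed.

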